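# Zero the big bundle counter for the next mail shift

## Task

The next sorting shift is about to start: on the larger of the two dial counters on the sorting bench, turn the reset knob anticlockwise (seen from above) until its pointer is back against the zero stop pin, then let go. Leave the smaller counter's reading as it is.

Things in the scene. Friction and masses are not known exactly. Their poses are not given: they have to be found in the camera images.
- big_counter: The larger of two alike counters (they may stand either way round): grey box 160 x 160 x 50 mm, fixed to the bench. Origin under its centre; the knob's axis is over it; z up, x towards the zero mark. White dial 140 mm across, face 54 mm above the bench, ticks over three quarters of it; zero is their anticlockwise end, where a dark steel pin (6 mm thick, 9 mm tall) stands 49 mm from the axis.
- big_dial (a joint): Angle (rad) of the larger counter's reset knob and pointer: 0 with the pointer at the zero stop, growing clockwise seen from above; turning anticlockwise by this value brings it home to a hard stop. Starts between 0.6 and 1.35, stays where it is left, friction about 0.05 N m, no spring.
- big_dial_grip (a point): Grip point of that knob, a black upright bar 60 mm long (x), 14 wide (y), 36 tall, underside 6 mm above the dial: on the vertical turning axis, 14 mm below the knob's top, 82 mm above the bench. Turns with the knob: x level along the bar towards the pointer, z up. The flat steel pointer, 5 mm wide, lies 3 to 6 mm above the dial and reaches 56 mm from the axis.
- small_dial_pointer (a point): Pointer tip of the smaller counter, to be left alone: grey box 100 x 100 x 40 mm, dial 88 mm across, black bar knob 36 x 10 x 26 mm, top 76 mm above the bench. The tip is 35 mm from the knob's axis, 49 mm above the bench; x points outwards along the pointer, z up. Turns as easily. A loose hand stamp 78 mm tall stands between the counters.
There are look-alikes about, which are no part of the job. Leave any turquoise look-alike of the big_counter alone.

How it is judged:
At the end, for the whole second after the job is handed in: The larger counter's knob is at rest within 10 degrees of its zero stop, and the smaller counter's pointer tip is within 10 mm of where it started (value of joint big_dial below 0.175 rad and velocity of joint big_dial between -0.05 and 0.05 rad/s and distance of small_dial_pointer from where it was at the start of the episode below 0.01 m); the robot touches nothing.
It fails at once if the smaller counter's pointer is moved by more than 10 mm (distance of small_dial_pointer from where it was at the start of the episode above 0.01 m).
It also fails if it takes over 35 s, if anything falls off the work surface, if the arm or the gripper's body presses on something with over 40 N, if the wrist force passes 120 N, or if a joint passes its speed limit or range.

## Robot

A 6-joint arm with a two-finger parallel gripper is mounted at the origin on the work surface. World frame = base frame: x ahead of the robot, y to its left, z up, the work surface at z = 0. Lengths are in m, angles in rad, forces in N, time in s.
With the tool pointing down it reaches from about 0.425 to 0.95 m from the base axis. Payload 3.5 kg.
Tool frame: the origin (TCP) lies at the very end of the fingers, on their centre line; the grasp point (between the pads) lies 19 mm behind it; z points along the fingers, y is the direction in which the jaws open and shut (so a half turn about z gives the same grasp; the last joint's range is limited). The gripper opens to 85 mm and grips with 20 to 120 N. Pads are 22 mm wide; open, the fingers measure 114 mm over their backs; the gripper's body (76 mm by 85 mm) begins 54 mm behind the grasp point. The pads swing forward as they close: fully open they stand 13 mm farther back than shut.
Start: joints at [-1.439, 0.286, 1.577, -0, 1.279, -0.15], TCP at [0.188, -0.648, 0.231] pointing down, gripper open.
Joint ranges: [-2.77, 2.77], [-0.9, 2.22], [0.21, 2.48], [-1.53, 4.67], [0.24, 2.81], [-2.84, 2.84]. Speed limits (rad/s): [2.79, 2.79, 3.14, 3.14, 3.14, 3.14].

## Interface

Orientations are given as a unit quaternion [x, y, z, w].
In Python, from plant import get_state, read_camera, sign_off gives the robot as it stands.
- The arm moves only by the tool step_arm, never from a script. Its argument "targets" is a list that holds one entry, the list of rows, each a list of 5 numbers: the opening, from 0 (shut) to 1 (fully open), then the shift along the tool's x, y, z each as a share of 4 cm, from -1 to 1, then the turn about the tool's z as a share of 5 degrees, from -1 to 1. A call has 1 to 10 rows; each row shifts and turns the commanded pose from where the row before left it, along the tool's axes as they then stand; what a row does not reach is not made up. A row lasts 1/12 s, in which the tool goes at most 41.7 mm and 7.16 degrees, less where a joint would pass 70% of its speed; a pose out of reach is approached as far as the arm can. A call with a number of a shift or a turn outside -1 to 1 is refused whole. A call with a gripper value outside its range is refused whole. The fingers move at their own pace and stop on an object; "squeeze" is the grip in N (left out, the last holds). Time passes only in rows, so rows that do not move let the fingers close. It gives the time, the measured TCP pose, the force and the opening at its end, in the units of the state.
- get_state(): the state, without advancing time (a new reading comes with each control period).
- read_camera(name): name is "side" or "top"; returns a dict with "pixels" (420x560x3 uint8, red, green, blue), "range_z" (420x560 float32, m along the optical axis (not along the pixel's ray), 0 where there is no reading), "mtx" (3x3 intrinsics, pixels), "rvec" (rotation vector, rad) and "tvec" (3), from world to camera coordinates, as OpenCV has them. Camera axes: x right, y down, z forward; pixel columns grow to the right and rows downward; lengths in m; the calibration is good to about 2 mm. A picture is of the moment at which its call begins.
- sign_off(): hands the job in, once; it reports no verdict.
The state is a dict: "time": time; "qpos": joint angles; "dq": joint speeds; "joint_efforts": joint torques, N m; "eef_pos": TCP position; "tcp_rot": TCP orientation; "contact_force": force on the tool from outside, world axes, zero at the start; "wrist_torque": the same for the moment, N m; "opening": opening from 0.0 (shut) to 1.0 (fully open).
Only numpy, scipy, OpenCV 4.12 (cv2) and the standard library are available. Lean on these libraries where they do the work, as an engineer would, in place of code of your own. Each camera call takes 0.05 s, during which the arm holds its last target.

## Working session

There is one attempt and no reset: what is moved stays moved. The work goes in short steps, Python scripts to look and compute and a tool call to move; the robot and the scene stay as the last step left them, time stands still between calls to the robot, and variables do not carry over. Pictures are saved under pics/ and viewed, and the job is handed in when it is done.

Besides the shell and the picture viewer there is one more tool, called by a JSON object that holds its "fn" and its "kwargs", one argument or row to a line. step_arm: Moves the arm, as the interface text tells. Shift numbers are shares of 4 cm and turn numbers shares of 5 degrees, none past 1 either way. Its arguments: {"type":"object","properties":{"targets":{"type":"array"},"squeeze":{"type":"number"}},"required":["targets"]}

```bash
mkdir -p pics
python3 - <<'E'
from plant import *
import cv2,numpy as np
print(get_state())
for n in("top","side"):
    c=read_camera(n); cv2.imwrite(f"pics/{n}0.png",c["pixels"][:,:,::-1]); np.savez(f"{n}0.npz",**c)
    R=cv2.Rodrigues(np.array(c["rvec"],float))[0]; print(n,c["mtx"],R,-R.T@np.array(c["tvec"]).ravel())
E
```

```text
{'time': 0.0, 'qpos': array([-1.43900595e+00,  2.87173882e-01,  1.57822058e+00, -3.74094504e-05,
        1.27860852e+00, -1.50020393e-01]), 'dq': array([0.00106286, 0.00069318, 0.00081605, 0.00148391, 0.00113377,
       0.00031368]), 'joint_efforts': array([-1.65144731e-03, -4.05985951e+01, -2.92627412e+01, -2.39091933e-04,
        5.72160716e-03, -4.31828994e-06]), 'eef_pos': array([ 0.18763068, -0.64769073,  0.22991812]), 'tcp_rot': array([ 9.90087771e-01,  1.40444836e-01, -6.91973679e-06, -1.20528020e-03]), 'contact_force': array([0.6691882 , 0.25055764, 0.43454879]), 'wrist_torque': array([-0.00811365,  0.0242642 ,  0.01543712]), 'opening': 0.9978291981782108}
top [[445.54234711   0.         278.34221545]
 [  0.         445.54234711 209.26302814]
 [  0.           0.           1.        ]] [[-0.02842075 -0.99929222  0.02464381]
 [-0.99575623  0.02614411 -0.08823841]
 [ 0.08753167 -0.02704703 -0.99579449]] [0.3367405  0.01606288 0.99336161]
side [[522.52140516   0.         282.34994736]
 [  0.         522.52140516 211.0427352 ]
 [  0.           0.           1.        ]] [[-0.7011957  -0.71288095 -0.01119556]
 [-0.3482438   0.35615322 -0.8671108 ]
 [ 0.62213411 -0.60411558 -0.49798948]] [-0.24938789  0.66835002  0.63640292]
```

View pics/top0.png

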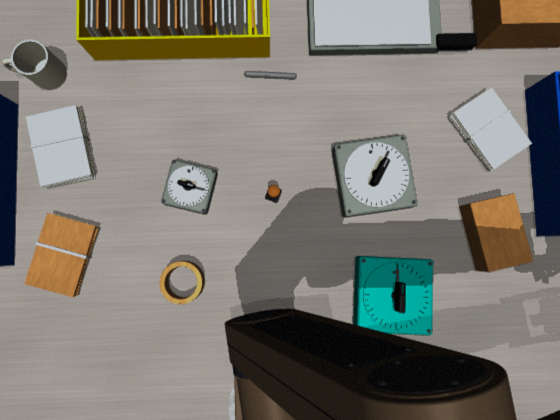

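View pics/side0.png

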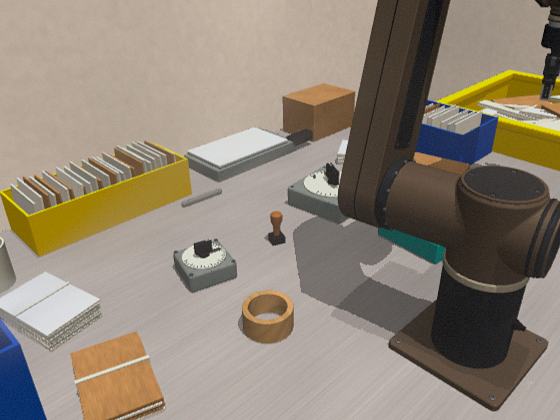

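The top view shows three candidates: a grey counter at (377,174), the turquoise look-alike at (396,295), and a small grey counter at (189,186). The orange stamp stands at (273,192). By the description I choose the grey one at (377,174), and I'll check it in a crop.

```bash
cat > h.py <<'E'
import cv2,numpy as np
def ray(c,uv,z):
    R=cv2.Rodrigues(np.array(c["rvec"],float))[0]; C=-R.T@np.array(c["tvec"],float).ravel()
    p=cv2.undistortPoints(np.array([[uv]],float),np.array(c["mtx"],float),None).ravel()
    d=R.T@np.array([p[0],p[1],1]); return C+d*(z-C[2])/d[2]
def proj(c,P): return cv2.projectPoints(np.array([P],float),np.array(c["rvec"],float),np.array(c["tvec"],float),np.array(c["mtx"],float),None)[0].ravel()
E
python3 - <<'E'
from h import *
c=np.load("top0.npz"); im=c["pixels"]
cr=im[125:225,325:425]; cv2.imwrite("pics/crop0.png",cv2.resize(cr,None,fx=6,fy=6,interpolation=cv2.INTER_CUBIC)[:,:,::-1])
hsv=cv2.cvtColor(im,cv2.COLOR_RGB2HSV)
for (u,v,r,z) in((377,174,42,.054),(189,186,25,.044)):
    m=np.zeros(im.shape[:2],np.uint8); m[v-r:v+r,u-r:u+r]=((hsv[...,2]>180)&(hsv[...,1]<60))[v-r:v+r,u-r:u+r]*255
    k=max(cv2.findContours(cv2.morphologyEx(m,cv2.MORPH_CLOSE,np.ones((5,5))),0,2)[0],key=cv2.contourArea)
    e=cv2.fitEllipse(cv2.convexHull(k)); P=ray(c,e[0],z); print(e,P, e[1][0]/445*(.99-z))
    # knob: dark pixels, high
    m=np.zeros(im.shape[:2],np.uint8); m[v-r:v+r,u-r:u+r]=(hsv[...,2]<50)[v-r:v+r,u-r:u+r]*255
    k=max(cv2.findContours(m,0,2)[0],key=cv2.contourArea); print(cv2.minAreaRect(k), k.reshape(-1,2).min(0),k.reshape(-1,2).max(0))
    zz=c["range_z"][v-12:v+12,u-12:u+12]; print(zz.min(),np.median(zz))
E
```

```text
((376.35302734375, 174.1864013671875), (62.97110366821289, 64.66938781738281), 131.24769592285156) [ 0.4892594  -0.22171367  0.054     ] 0.13245157985044329
((378.10003662109375, 170.8000030517578), (9.838699340820312, 30.857738494873047), 26.56505012512207) [370 157] [388 185]
0.0 0.95260906
((187.697509765625, 185.53457641601562), (39.02907943725586, 40.07052230834961), 64.4227066040039) [0.47621779 0.18272113 0.044     ] 0.08296968347785177
((186.3648681640625, 184.18919372558594), (17.320898056030273, 8.253582000732422), 35.53767776489258) [178 180] [195 189]
0.0 0.9524726
```

View pics/crop0.png

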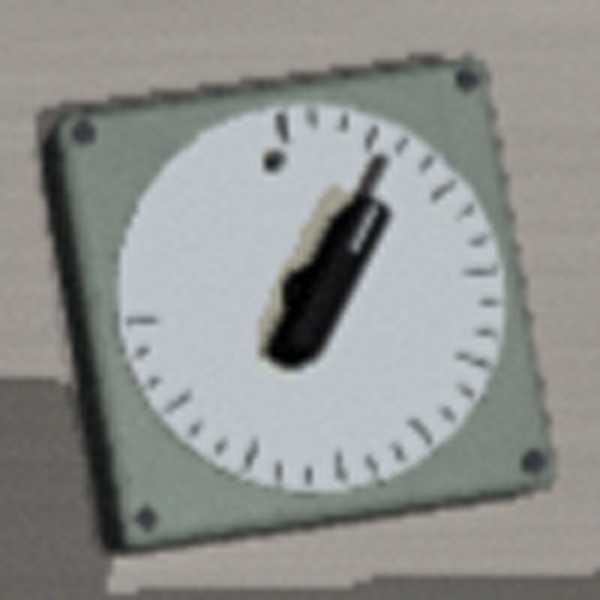

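Run:
```python
from h import *
from plant import get_state
from scipy.spatial.transform import Rotation as Ro
c=np.load("top0.npz")
f=lambda x,y:((x+.5)/6-.5+325,(y+.5)/6-.5+125)
C=ray(c,f(312,298),.054); tip=ray(c,f(381,156),.0585); pin=ray(c,f(272,160),.062); mark=ray(c,f(283,125),.054)
A=lambda P:np.degrees(np.arctan2(*(P-C)[1::-1]))
print(C,[ (A(P),np.linalg.norm((P-C)[:2])) for P in(tip,pin,mark)])
# knob top axis: bar ends in crop
k1=ray(c,f(378,203),.096);k2=ray(c,f(294,358),.096);print("knob",k1,k2,(k1+k2)/2,A(C+k1-k2))
s=get_state();R=Ro.from_quat(s["tcp_rot"]).as_matrix();print(R,s["eef_pos"])
print("tool x heading",np.degrees(np.arctan2(R[1,0],R[0,0])),"delta in tool",R.T@(np.r_[C[:2],.2]-s["eef_pos"]))
```

```text
[ 0.48910962 -0.22220354  0.054     ] [(np.float64(-27.614713229769613), np.float64(0.05637066320150449)), (np.float64(16.00966553239748), np.float64(0.05060551342451174)), (np.float64(6.749977513385175), np.float64(0.06347983464246128))]
knob [ 0.51462355 -0.23586972  0.096     ] [ 0.46180527 -0.20439401  0.096     ] [ 0.48821441 -0.22013187  0.096     ] -30.791753911210993
[[ 9.60570408e-01  2.78036714e-01 -2.75981706e-04]
 [ 2.78036648e-01 -9.60568034e-01  2.16220471e-03]
 [ 3.36073088e-04 -2.15368289e-03 -9.99997624e-01]] [ 0.18763897 -0.64776675  0.23004548]
tool x heading 16.14306155783402 delta in tool [ 0.40789586 -0.3248978   0.03088236]
```

The crop confirms it: a grey box, a white dial about 140 mm across, the pin at crop (272,160) and the pointer tip at crop (381,156). The pointer heads about -28° and the zero is near +8°, so roughly 36° (0.63 rad) anticlockwise is needed. First I'll move above the knob.

{"fn": "step_arm", "kwargs": {
  "targets": [
    [[1,0.4,-0.32,0,0],[1,0.7,-0.56,0,0],[1,0.7,-0.56,0,0],[1,0.7,-0.56,0,0],[1,0.7,-0.56,0,0],[1,0.7,-0.56,0,0],[1,0.7,-0.56,0,0],[1,0.7,-0.56,0,0],[1,0.7,-0.56,0,0],[1,0.7,-0.56,0,0]]
  ]
}}

```text
time: 0.93
eef_pos: [0.3861, -0.366, 0.2309]
tcp_rot: [0.99, 0.14, -0.0, -0.0]
contact_force: [0.9, -0.4, -0.7]
opening: 1.001
```

{"fn": "step_arm", "kwargs": {
  "targets": [
    [[1,0.7,-0.56,0,0],[1,0.7,-0.56,0,0],[1,0.7,-0.56,0,0],[1,0.7,-0.56,0,0],[1,0.7,-0.56,0,0],[1,0,0,0,0.9],[1,0,0,0,0.9],[1,0,0,0,0.9],[1,0,0,0,0.9],[1,0,0,0,0.9]]
  ]
}}

```text
time: 1.77
eef_pos: [0.4887, -0.2209, 0.2307]
tcp_rot: [0.998, -0.057, -0.001, -0.0]
contact_force: [-0.2, -0.1, 0.3]
opening: 0.998
```

{"fn": "step_arm", "kwargs": {
  "targets": [
    [[1,0,0,0,0.9],[1,0,0,0,0.9],[1,0,0,0,0.9],[1,0,0,0,0.9],[1,0,0,0,0.9],[1,0,0,0,0]]
  ]
}}

```text
time: 2.27
eef_pos: [0.4886, -0.2212, 0.2307]
tcp_rot: [0.968, -0.25, -0.001, -0.0]
contact_force: [0.1, 0.0, -0.3]
opening: 0.998
```

```bash
cat > st.py <<'E'
from h import *
from plant import *
from scipy.spatial.transform import Rotation as Ro
s=get_state();R=Ro.from_quat(s["tcp_rot"]).as_matrix()
print(s["time"],s["eef_pos"],"heading",np.degrees(np.arctan2(R[1,0],R[0,0])),"F",s["contact_force"],"M",s["wrist_torque"],s["opening"],s["qpos"])
print("delta shares to knob@z.066",R.T@(np.r_[.489,-.2215,.066]-s["eef_pos"])/.04)
E
python3 st.py
python3 - <<'E'
from plant import *
import cv2
for n in("top","side"):
    cv2.imwrite(f"pics/{n}1.png",read_camera(n)["pixels"][:,:,::-1])
E
```

```text
2.2667 [ 0.48856849 -0.22115627  0.23074849] heading -28.930944360968752 F [ 0.09559267  0.018033   -0.3089605 ] M [ 0.04345215 -0.02979139 -0.03331032] 0.9984463838807311 [-6.14336680e-01 -1.95266384e-02  1.91689318e+00 -7.39861731e-07
  1.24530656e+00  1.46140018e+00]
delta shares to knob@z.066 [1.80221372e-02 2.78513749e-03 4.11869509e+00]
```

View pics/side1.png

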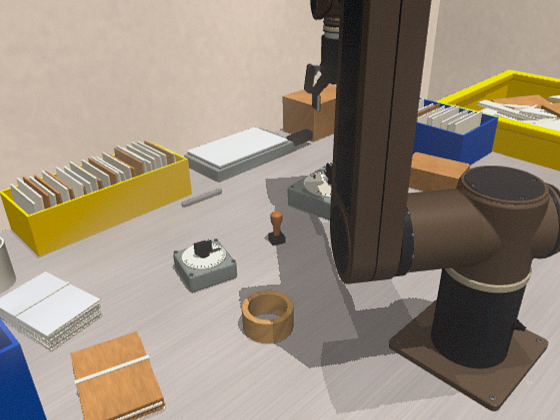

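The side view shows the open gripper high above the counter, its fingers near (318,95), with nothing in the way. Now I'll descend and close gently.

{"fn": "step_arm", "kwargs": {
  "targets": [
    [[1,0,0,0.6,0],[1,0,0,0.8,0],[1,0,0,0.8,0],[1,0,0,0.7,0],[1,0,0,0.5,0],[1,0,0,0.4,0],[1,0,0,0.25,0],[1,0,0,0,0]]
  ]
}}

```text
time: 3.03
eef_pos: [0.4873, -0.2203, 0.0667]
tcp_rot: [0.969, -0.249, -0.002, -0.001]
contact_force: [-1.8, 0.1, 0.6]
opening: 1.0
```

```bash
python3 st.py
python3 - <<'E'
from plant import *
import cv2
for n in("top","side"):
    cv2.imwrite(f"pics/{n}2.png",cv2.resize(read_camera(n)["pixels"][110:250,230:450,::-1],None,fx=3,fy=3,interpolation=2))
E
```

```text
3.0333 [ 0.48726026 -0.22030105  0.06668493] heading -28.800774983009454 F [-1.75330408  0.11886546  0.59090286] M [ 0.03990014 -0.04010742 -0.03461774] 0.9998277025496052 [-6.14451941e-01  1.83293302e-01  2.03081950e+00  2.55602334e-05
  9.32735805e-01  1.45899904e+00]
delta shares to knob@z.066 [0.05264251 0.00532257 0.01684545]
```

View pics/side2.png

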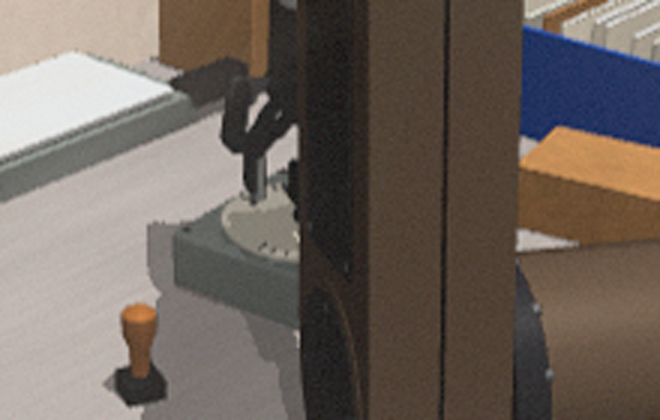

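View pics/top2.png

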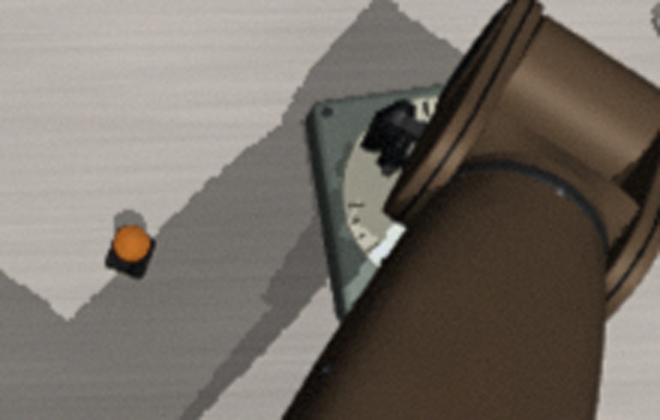

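In the side crop the left finger stands beside the knob at (257,180), with the knob at (293,180) between the jaws. The top view is blocked by the arm. Closing.

{"fn": "step_arm", "kwargs": {
  "targets": [
    [[0,0,0,0,0],[0,0,0,0,0],[0,0,0,0,0],[0,0,0,0,0],[0,0,0,0,0],[0,0,0,0,0],[0,0,0,0,0],[0,0,0,0,0],[0,0,0,0,0],[0,0,0,0,0]]
  ],
  "squeeze": 30
}}

```text
time: 3.97
eef_pos: [0.4898, -0.2199, 0.07]
tcp_rot: [0.968, -0.25, 0.001, -0.002]
contact_force: [2.9, 5.8, 3.2]
opening: 0.159
```

```bash
python3 st.py
```

```text
3.9667 [ 0.48983971 -0.21994123  0.06995662] heading -28.91099441172923 F [2.94690853 5.79552087 3.20576046] M [ 0.77671853 -0.30061014 -0.04004168] 0.15947967945111344 [-0.61266479  0.17956725  2.02788665  0.00421117  0.93410487  1.46021925]
delta shares to knob@z.066 [0.00042329 0.04459397 0.09876641]
```

Gripped (opening 0.159 × 85 ≈ 13.5 mm, the bar's width). I'll relieve the small side force and turn 25° anticlockwise.

{"fn": "step_arm", "kwargs": {
  "targets": [
    [[0,0,-0.05,0,0],[0,0,0,0,-0.5],[0,0,0,0,-0.5],[0,0,0,0,-0.5],[0,0,0,0,-0.5],[0,0,0,0,-0.5],[0,0,0,0,-0.5],[0,0,0,0,-0.5],[0,0,0,0,-0.5],[0,0,0,0,-0.5]]
  ]
}}

```text
time: 4.8
eef_pos: [0.4897, -0.2207, 0.07]
tcp_rot: [0.999, -0.054, -0.0, 0.001]
contact_force: [-2.1, -2.0, 2.1]
opening: 0.155
```

```bash
python3 st.py
```

```text
4.8 [ 0.48970793 -0.22071104  0.06998496] heading -6.204190304457006 F [-2.10916927 -1.96802564  2.11273795] M [-0.41110487  0.37651355 -0.08496881] 0.15490540628573424 [-0.61138852  0.17998546  2.02732963 -0.00266969  0.93331226  1.06927904]
delta shares to knob@z.066 [-0.01544431  0.02128728  0.09967715]
```

{"fn": "step_arm", "kwargs": {
  "targets": [
    [[0,0,0,0,-0.4],[0,0,0,0,-0.4],[0,0,0,0,-0.4],[0,0,0,0,-0.4],[0,0,0,0,-0.4],[0,0,0,0,0]]
  ]
}}

```text
time: 5.3
eef_pos: [0.4897, -0.2211, 0.07]
tcp_rot: [0.999, 0.033, -0.0, 0.002]
contact_force: [-2.6, -2.7, 2.3]
opening: 0.154
```

```bash
python3 st.py
```

```text
5.3 [ 0.48972333 -0.22111203  0.06998334] heading 3.727492001701054 F [-2.58495351 -2.68259739  2.29606707] M [-0.68309112  0.50792791  0.05862463] 0.15410321808092659 [-0.61173783  0.18011384  2.02718328 -0.00334545  0.93274786  0.89599133]
delta shares to knob@z.066 [-0.01862825  0.00819781  0.09961804]
```

{"fn": "step_arm", "kwargs": {
  "targets": [
    [[0,0,0,0,-0.4],[0,0,0,0,-0.4],[0,0,0,0,0]]
  ]
}}

```text
time: 5.55
eef_pos: [0.4898, -0.2212, 0.07]
tcp_rot: [0.998, 0.065, 0.0, 0.001]
contact_force: [-3.7, -5.2, 2.6]
opening: 0.161
```

```bash
python3 st.py
```

```text
5.55 [ 0.48980231 -0.2211971   0.0700118 ] heading 7.508681554186606 F [-3.71093825 -5.15886339  2.59697751] M [-0.83377556  0.49038647 -0.62930484] 0.16115071142134887 [-0.61208873  0.18010648  2.02712782 -0.00254186  0.93257245  0.82916883]
delta shares to knob@z.066 [-0.02086871  0.00461443  0.10030915]
```

The vertical moment jumped to 0.63 N m at heading 7.5° and the jaws were pushed slightly apart, so the pointer is against the stop pin. Opening and retreating upwards.

{"fn": "step_arm", "kwargs": {
  "targets": [
    [[0.8,0,0,0,0],[0.8,0,0,0,0],[0.8,0,0,0,0],[0.8,0,0,0,0],[0.8,0,0,0,0],[0.8,0,0,0,0],[0.8,0,0,-0.3,0],[0.8,0,0,-0.7,0],[0.8,0,0,-0.9,0],[0.8,0,0,-0.9,0]]
  ]
}}

```text
time: 6.38
eef_pos: [0.4892, -0.2191, 0.1826]
tcp_rot: [0.998, 0.067, -0.001, -0.001]
contact_force: [0.1, -0.4, -0.4]
opening: 0.807
```

{"fn": "step_arm", "kwargs": {
  "targets": [
    [[0.8,0,0,-0.9,0],[0.8,0,0,-0.8,0],[0.8,0,0.7,0,0],[0.8,0,0.9,0,0],[0.8,0,0.9,0,0],[0.8,0,0.9,0,0],[0.8,0,0.9,0,0],[0.8,0,0.7,0,0],[0.8,0,0,0,0]]
  ]
}}

```text
time: 7.13
eef_pos: [0.5159, -0.4227, 0.2497]
tcp_rot: [0.998, 0.065, 0.0, 0.001]
contact_force: [-0.2, 0.5, -0.1]
opening: 0.801
```

```bash
python3 st.py
python3 - <<'E'
from plant import *
import cv2
for n in("top","side"):
    cv2.imwrite(f"pics/{n}3.png",read_camera(n)["pixels"][:,:,::-1])
E
```

```text
7.1333 [ 0.51592025 -0.42271454  0.24972611] heading 7.416036176813517 F [-0.15344551  0.51830095 -0.0589926 ] M [0.02620321 0.05376782 0.00750747] 0.8008748045222961 [-8.37781094e-01  2.54986186e-01  1.58104246e+00 -1.38318037e-03
  1.30342069e+00  6.03945142e-01]
delta shares to knob@z.066 [-0.01863538 -5.08671979  4.58033655]
```

View pics/top3.png

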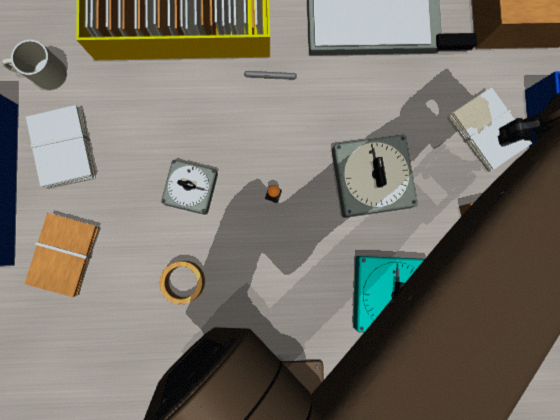

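Run:
```python
import cv2,numpy as np
a=cv2.imread("pics/top0.png");b=cv2.imread("pics/top3.png")
f=lambda i:cv2.resize(i,(390,390),interpolation=2)
cv2.imwrite("pics/cmp3.png",np.hstack([f(b[125:225,325:425])]+[np.vstack([cv2.resize(i[155:215,155:220],(211,195),interpolation=2) for i in(a,b)])]))
```

```text
(no output)
```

View pics/cmp3.png

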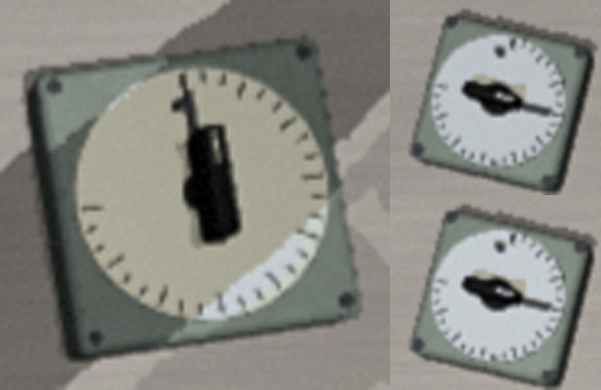

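The left panel shows the pointer at (187,100) touching the pin at (179,104), in line with the zero tick at (183,80). The small counter, before and after at right, is unchanged. The arm is clear and at rest, so I'm handing in.

```bash
python3 -c "
from plant import *
print(abs(get_state()['dq']).max(),get_state()['contact_force']);print(sign_off())"
```

```text
0.03344123367285298 [-0.58653048 -0.19782611 -1.11126397]
the job is handed in; nothing more can be done
None
```

I gripped the larger grey counter's knob and turned it about 36° anticlockwise until it met the stop. The wrist moment jumped to 0.63 N m at that point. I then let go, lifted clear and handed the job in at about 7.2 s.

- **Larger counter:** the final top picture shows its pointer against the pin, in line with the zero tick.
- **Smaller counter:** its pointer looks the same in the before and after pictures; I compared them by eye and did not measure the tip.
- **Other checks:** the stamp is still standing in the last top picture. The last wrist force reading was about 1 N, at noise level, so the arm was touching nothing. No check failed, but sign-off gives no verdict.

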